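Find and mark the balance point of a boring bar

ROBOT

A 6-joint arm with a two-finger parallel gripper is mounted at the origin on a cart in front of the work surface, level with it; the furniture and walls round the work are solid. World frame = base frame: x ahead of the robot, y to its left, z up, the work surface at z = 0. Lengths are in m, angles in rad, forces in N, time in s.
With the tool pointing down it reaches from about 0.325 to 0.9 m from the base axis. Payload 6.1 kg.
Tool frame: the origin (TCP) lies midway between the tips of the shut fingers; the grasp point (between the pads) lies 19 mm behind it; x points along the fingers, y is the direction in which the jaws open and shut, and the axes are right-handed (so a half turn about x gives the same grasp; the last joint's range is limited). The gripper opens to 85 mm and grips with 20 to 120 N. Pads are 22 mm wide; open, the fingers measure 114 mm over their backs; the gripper's body (76 mm by 85 mm) begins 54 mm behind the grasp point. The pads swing forward as they close: fully open they stand 13 mm farther back than shut.
Start: joints at [-1.278, 0.22, 1.526, -0, 1.395, -0.126], TCP at [0.254, -0.571, 0.231] pointing down, gripper open.
Joint ranges: [-2.98, 2.98], [-0.91, 2.08], [0.09, 2.57], [-1.24, 4.39], [0.2, 2.65], [-2.68, 2.68]. Speed limits (rad/s): [2.57, 2.57, 3.01, 3.14, 3.14, 3.14].

INTERFACE

Orientations are given as [roll, pitch, yaw] about the fixed x, y, z axes, in that order (R = Rz(yaw) Ry(pitch) Rx(roll)).
In Python, from plant import movep, move_l, set_joints, gripper_to, hold, inverse_kinematics, observe, get_image, get_calibration, Unreachable, job_done gives the robot as it stands. Calls block until the motion is done:
- movep(position, orientation): joint-space move of the TCP to a pose.
- move_l(position, feed=0.15, rotation=None, max_force=None): straight line of the TCP; rotation=None keeps the orientation; feed is the mean speed in m/s. With max_force (N) it stops when the force on the tool has changed by that much, and returns True; else False.
- set_joints(angles): joint-space move.
- gripper_to(opening, f_grip=None): finger opening in m; f_grip is the grip in N (None keeps the last); returns when the fingers have stopped.
- hold(seconds).
- inverse_kinematics(position, orientation): joint angles nearest the present ones, or None.
- observe(): the state.
- get_image(name): name is "scene" or "top" or "wrist"; returns (picture, depth): 480x640x3 uint8, red, green, blue; 480x640 float32, m along the optical axis (not along the pixel's ray), 0 where there is no reading.
- get_calibration(name): a dict with "intrinsics" (3x3 intrinsics, pixels), "dist_coeffs" ([k1, k2, p1, p2, k3] as OpenCV has them; the pictures are not rectified), "world_from_camera" (4x4, takes a point from camera to world coordinates). Camera axes: x right, y down, z forward; pixel columns grow to the right and rows downward; lengths in m; the calibration is good to about 2 mm. A picture is of the moment at which its call begins: read the wrist's pose just before it. get_calibration takes no time and is no camera call; for the wrist camera it gives the pose at the moment of the call.
A pose or a line that the arm cannot do raises Unreachable and nothing moves.
- job_done(): hands the job in, once; it reports no verdict.
The state is a dict: "time_s": time; "q": joint angles; "joint_velocities": joint speeds; "joint_torque": joint torques, N m; "eef_pos": TCP position; "tcp_rot": TCP orientation; "ft_force": force on the tool from outside, world axes, zero at the start; "torque": the same for the moment, N m; "opening": finger opening in m.
Only numpy, scipy, OpenCV 4.12 (cv2) and the standard library are available. Lean on these libraries where they do the work, as an engineer would, in place of code of your own. Each camera call takes 0.05 s, during which the arm holds its last target. There are 200 camera calls.

TASK

Find the balance point of the boring bar on the balancing stand: gently slide it nose first over the rounded edge, a little at a time, and stop as soon as it tips by itself on to the nose rest. Leaving the bar tipped there, fetch the saddle marker and set it astride the bar directly above the edge, seated flat on the bar. Leave the other things on the bench where they are.

Things in the scene. Friction and masses are not known exactly. Their poses are not given: they have to be found in the camera images.
- edge (a point): Middle of the tipping edge: top line of a steel rod (5 mm dia.) across the end of the balancing stand's deck, 50 mm above the bench, fixed. x axis level in the sliding direction (from deck to nose rest), y across, z up. Deck level with the edge, 56 mm wide, from x = -130 to 0 mm. Two guide rails 9 mm high on it, x = -97 to -22 mm, y = 12.5 to 20.5 mm each side, leave a 25 mm channel.
- nose_rest: Aluminium post of the stand with a steel rod across it, fixed 75 mm beyond the edge; the rod's top is 6.6 mm lower than the edge; cheeks each side, 32 mm clear between, end 4 mm above edge height. Origin: on the bench below the edge, axes as edge. A tipped bar lies on edge and rod, nose down by 5 degrees. The stand's base plate, 70 mm wide, 8 mm high, reaches from x = -130 to 90 mm.
- bar_mid (a point): Geometric centre (half-way up) of the boring bar: steel, rectangular, 230 x 22 x 16 mm, about 0.7 kg. x along it to the nose, z up. Starts level on the deck between the rails, nose 50 to 60 mm past the edge. A heavy core hidden at an unknown place inside puts the balance point up to 25 mm before or behind this centre: only tipping shows it. Slides under a push of about 3 to 9 N.
- bar_tail (a point): Centre of the tail end face of the bar (the end to push on, with a small dark coolant hole), 115 mm behind bar_mid; 22 mm wide, 16 mm high. At the start it stands out 40 to 50 mm behind the deck. Tipping raises it by about 10 mm.
- bar_nose (a point): Centre of the nose end face of the bar (with the small brass-coloured cutting tip on its top), 115 mm ahead of bar_mid. Tipping lowers it by about 10 mm.
- marker_grip (a point): Saddle marker, 25 g: aluminium inverted U, 16 mm long (its x, along the bar) and 34 mm wide (its y), with a dark square post 14 x 14 x 34 mm on top; 50 mm high. Starts upright on its legs on the bench. This point: on the post's axis, 38 mm above the feet, 12 mm below the post's top, 22 mm above the U's top. Fits the bar either way round.
- marker_seat (a point): Seat of the saddle marker: the centre of the underside of the U between its legs, 26 mm below marker_grip, 12 mm above the feet; it rests on the bar's top face when seated. The legs are 3 mm thick and leave a 28 mm wide gap along y for the 22 mm wide bar.
- bush: Bystander: brass flanged bush, 26 mm in diameter, 24 mm high, upright; origin at the centre of its underside.
- flange: Bystander: turned steel stepped flange, 33 mm in diameter, 34 mm high, upright; origin at the centre of its underside.
- ring: Bystander: steel ring gauge, 48 mm in diameter, 14 mm high, flat on the bench; origin at the centre of its underside.
- plug: Bystander: dark plug gauge, 18 mm in diameter and 100 mm long (along its y), lying; origin at the centre of its underside.
- mike: Bystander: micrometer, 42 x 126 x 18 mm, lying; origin at the centre of its underside.
There are look-alikes about, which are no part of the job. Leave any blue look-alike of the part that bears marker_grip alone.

How it is judged:
On the way, in this order (a step that is already met when the one before it is completed fails the run):
1. the bar has been slid over the edge until it tipped, nose down on the nose rest (angle between bar_mid's own z axis and vertical above 0.065 rad and height (world z) of bar_nose below 0.052 m), for 0.2 s.
2. the saddle marker sits astride the bar above the edge (z of marker_seat in the frame of bar_mid between 0.006 and 0.0105 m and y of marker_seat in the frame of bar_mid between -0.005 and 0.005 m and angle between the z axis of marker_seat and the z axis of bar_mid, either way round below 0.1 rad and x of marker_seat in the frame of edge between -0.006 and 0.006 m and angle between bar_mid's own z axis and vertical above 0.03 rad and height (world z) of bar_nose below 0.056 m), for 0.2 s.
At the end, for the whole second after the job is handed in: The released bar rests tipped over the edge (tilt over 0.03 rad), bearing under 0.7 N on the nose rest (balance point at most about 8 mm past the edge); the marker sits astride it, flat (0.1 rad, 2 mm in height, 5 mm across), its centre within 6 mm of the edge line; both at rest (all of step 2 and contact force between bar and nose_rest below 0.7 N and linear speed of each of bar, marker below 0.01 m/s); the robot touches nothing.
It fails at once if the bar is pushed or squeezed with more than 25 N by the fingers (contact force between the fingers and bar above 25 N).
It fails at once if the bar falls off the stand (height (world z) of bar_mid below 0.035 m).
It fails at once if a bystander is moved by more than 20 mm (distance of any of bush, flange, ring, plug, mike from where it was at the start of the episode above 0.02 m).
It also fails if it takes over 72 s, if anything falls off the work surface, if the arm or the gripper's body presses on something with over 40 N, if the wrist force passes 120 N, or if a joint passes its speed limit or range.

## Working session

There is one attempt and no reset: what is moved stays moved. The work goes in short steps, each a Python script; the robot and the scene stay as the last script left them, time stands still between calls to the robot, and variables do not carry over. Pictures are saved under pics/ and viewed, about 8 in all and at most 12, crops included, and the job is handed in when it is done.

```bash
ls; mkdir -p pics; cat > h.py <<'E'
import numpy as np, cv2
from plant import *
def save(img,n): cv2.imwrite('pics/'+n, cv2.cvtColor(img,cv2.COLOR_RGB2BGR))
def pts(depth,cal):
    K=np.array(cal['intrinsics']);D=np.array(cal['dist_coeffs']);T=np.array(cal['world_from_camera'])
    v,u=np.mgrid[0:480,0:640]
    n=cv2.undistortPoints(np.stack([u,v],-1).reshape(-1,1,2).astype(float),K,D).reshape(480,640,2)
    P=np.dstack([n*depth[...,None],depth])
    return P@T[:3,:3].T+T[:3,3]
def ray(uv,z,cal):
    K=np.array(cal['intrinsics']);D=np.array(cal['dist_coeffs']);T=np.array(cal['world_from_camera'])
    n=cv2.undistortPoints(np.array(uv,float).reshape(-1,1,2),K,D).reshape(-1,2)
    d=np.c_[n,np.ones(len(n))]@T[:3,:3].T
    return T[:3,3]+d*((z-T[2,3])/d[:,2])[:,None]
E
python3 - <<'E'
from h import *
o=observe();print(o)
for n in ['scene','top']:
    im,d=get_image(n);c=get_calibration(n);save(im,n+'0.png');np.savez('pics/%s0.npz'%n,im=im,d=d,**{k:np.array(v) for k,v in c.items()})
    print(n,np.array(c['world_from_camera']).round(3).tolist(),np.array(c['intrinsics']).round(1).tolist())
E
```

```text
pics
{'time_s': 0.0, 'q': array([-1.27809566e+00,  2.21202412e-01,  1.52763801e+00,  1.25738767e-05,
        1.39467722e+00, -1.26132831e-01]), 'joint_velocities': array([-2.48731971e-04, -9.67635708e-04, -3.71755084e-05, -2.13515020e-03,
        4.72568568e-04,  1.25241843e-03]), 'joint_torque': array([-5.71000073e-04, -4.96897423e+01, -3.89395916e+01, -1.90244004e-04,
        1.08852415e-02, -2.39071602e-05]), 'eef_pos': array([ 0.25398931, -0.57039945,  0.23019969]), 'tcp_rot': array([-1.70335775,  1.5688713 ,  1.85706619]), 'ft_force': array([ 0.15027652,  0.05903708, -0.19106748]), 'torque': array([-0.00693607, -0.01258459, -0.00356422]), 'opening': 0.08523951664143829}
scene [[-0.828, -0.358, 0.431, 0.025], [-0.56, 0.499, -0.661, 0.664], [0.021, -0.789, -0.614, 0.762], [0.0, 0.0, 0.0, 1.0]] [[516.8, 0.0, 322.5], [0.0, 516.8, 248.7], [0.0, 0.0, 1.0]]
top [[-0.03, -0.997, 0.065, 0.422], [-1.0, 0.029, -0.012, -0.039], [0.01, -0.065, -0.998, 1.055], [0.0, 0.0, 0.0, 1.0]] [[468.2, 0.0, 318.0], [0.0, 468.2, 234.1], [0.0, 0.0, 1.0]]
```

View pics/scene0.png

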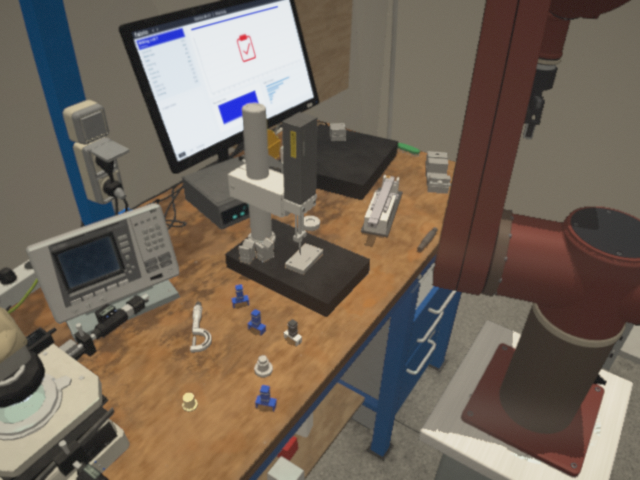

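View pics/top0.png

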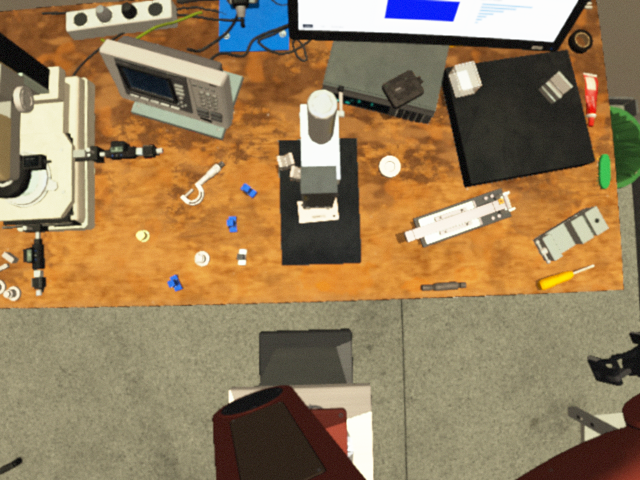

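The scene view shows the stand with the bar near (380,205). The candidates for the marker are the aluminium one with a dark post at scene (292,331) / top (242,257), and three blue look-alikes at top (249,190), (232,224) and (175,283). The silver and dark one fits the description. Next I'll enlarge both areas.

```bash
python3 - <<'E'
from h import *
z=np.load('pics/top0.npz');c={k:z[k] for k in ['intrinsics','dist_coeffs','world_from_camera']}
im=z['im'];P=pts(z['d'],c)
a=cv2.resize(im[180:255,390:520],(780,450),interpolation=cv2.INTER_CUBIC)
s=np.load('pics/scene0.npz')
b=cv2.resize(s['im'][310:350,265:320],(330,240),interpolation=cv2.INTER_CUBIC)
t=cv2.resize(im[235:275,215:270],(330,240),interpolation=cv2.INTER_CUBIC)
g=np.zeros((600,780,3),np.uint8);g[:360]=cv2.resize(a,(780,360));g[360:,:330]=b;g[360:,340:670]=t
save(g,'crop0.png')
for uv in [(402,237),(415,234),(440,224),(455,218),(480,208),(495,203),(503,197),(510,210),(242,257),(242,251),(242,263),(203,258),(143,236),(390,167),(443,287),(318,105),(318,180),(200,185),(320,250),(370,60)]:
    print(uv,P[uv[1],uv[0]].round(3))
E
```

```text
(402, 237) [ 0.479 -0.242  0.   ]
(415, 234) [ 0.481 -0.258  0.066]
(440, 224) [ 0.501 -0.313  0.066]
(455, 218) [ 0.513 -0.347  0.064]
(480, 208) [ 0.532 -0.401  0.07 ]
(495, 203) [ 0.543 -0.436  0.067]
(503, 197) [ 0.559 -0.465  0.043]
(510, 210) [ 0.528 -0.474  0.056]
(242, 257) [0.443 0.112 0.054]
(242, 251) [0.457 0.117 0.02 ]
(242, 263) [0.43  0.118 0.02 ]
(203, 258) [0.444 0.202 0.032]
(143, 236) [0.496 0.338 0.023]
(390, 167) [ 0.639 -0.221  0.007]
(443, 287) [ 0.363 -0.327  0.018]
(318, 105) [ 0.663 -0.054  0.365]
(318, 180) [ 0.546 -0.05   0.373]
(200, 185) [0.609 0.211 0.011]
(320, 250) [ 0.453 -0.055  0.043]
(370, 60) [ 0.861 -0.175  0.081]
```

View pics/crop0.png

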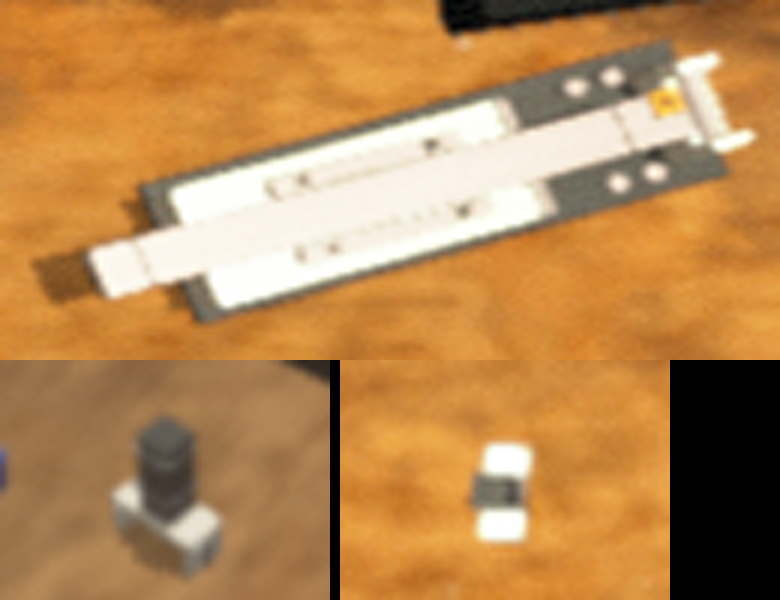

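```bash
cat >> h.py <<'E'
from scipy.spatial.transform import Rotation as Ro
def down(phi):
    """tool down (x=-z world), tool z axis horizontal at angle phi"""
    x=np.array([0,0,-1.]);z=np.array([np.cos(phi),np.sin(phi),0]);y=np.cross(z,x)
    return Ro.from_matrix(np.c_[x,y,z]).as_euler('xyz')
E
python3 - <<'E'
from h import *
o=observe();T=np.array(get_calibration('wrist')['world_from_camera'])
R=Ro.from_euler('xyz',o['tcp_rot']).as_matrix()
print('tool R',R.round(2).tolist());print('cam in tool',(R.T@(T[:3,3]-o['eef_pos'])).round(3),(R.T@T[:3,:3]).round(2).tolist(),np.array(get_calibration('wrist')['intrinsics']).round(0).tolist())
a=np.arctan2(-.93,.35)
for k in (0,np.pi/2,np.pi,-np.pi/2):
  for p in ([.44,-.25,.3],[.472,-.23,.06],[.53,-.4,.15]):
    q=inverse_kinematics(p,down(a+k)); print(k,p,None if q is None else np.round(q,2))
for k in (0,np.pi): print('mk',inverse_kinematics([.443,.113,.05],down(np.pi/2+k)))
E
```

```text
tool R [[-0.0, 0.41, -0.91], [0.0, -0.91, -0.41], [-1.0, -0.0, -0.0]]
cam in tool [-0.142 -0.002 -0.078] [[-0.0, -0.3, 0.95], [1.0, -0.0, 0.0], [0.0, 0.95, 0.3]] [[339.0, 0.0, 317.0], [0.0, 339.0, 239.0], [0.0, 0.0, 1.0]]
0 [0.44, -0.25, 0.3] [-0.67 -0.11  1.74  0.    1.51 -1.03]
0 [0.472, -0.23, 0.06] [-0.6   0.18  1.92  0.    1.04 -0.96]
0 [0.53, -0.4, 0.15] [-0.77  0.38  1.49  0.    1.27 -1.13]
1.5707963267948966 [0.44, -0.25, 0.3] [-0.67 -0.11  1.74  0.    1.51 -2.6 ]
1.5707963267948966 [0.472, -0.23, 0.06] [-0.6   0.18  1.92  0.    1.04 -2.53]
1.5707963267948966 [0.53, -0.4, 0.15] None
3.141592653589793 [0.44, -0.25, 0.3] [-0.67 -0.11  1.74  0.    1.51  2.11]
3.141592653589793 [0.472, -0.23, 0.06] [-0.6   0.18  1.92  0.    1.04  2.18]
3.141592653589793 [0.53, -0.4, 0.15] [-0.77  0.38  1.49  0.    1.27  2.02]
-1.5707963267948966 [0.44, -0.25, 0.3] [-0.67 -0.11  1.74  0.    1.51  0.54]
-1.5707963267948966 [0.472, -0.23, 0.06] [-0.6   0.18  1.92  0.    1.04  0.61]
-1.5707963267948966 [0.53, -0.4, 0.15] [-0.77  0.38  1.49  0.    1.27  0.45]
mk None
mk [ 7.69730768e-02  4.03431250e-02  2.09766765e+00 -4.44089210e-16
  1.00358188e+00  7.69730768e-02]<sys>:0: UserWarning: Gimbal lock detected. Setting third angle to zero since it is not possible to uniquely determine all angles.
```

```bash
python3 - <<'E' 2>/dev/null
from h import *
a=np.arctan2(-.93,.35)
movep([.525,-.375,.22],down(a+np.pi)); gripper_to(0,20)
c=get_calibration('wrist');im,d=get_image('wrist')
print(observe()['time_s'],observe()['ft_force'])
np.savez('pics/w1.npz',im=im,d=d,**{k:np.array(v) for k,v in c.items()});save(im,'w1.png')
P=pts(d,c)
# rectified top-down height map, 1mm grid
m=(d>0)&(P[...,2]>.055)&(P[...,2]<.075)&(np.hypot(P[...,0]-.515,P[...,1]+.35)<.16)
print(m.sum(),np.median(P[m][:,2]))
m8=m.astype(np.uint8)
n,l,st,ce=cv2.connectedComponentsWithStats(m8)
i=1+np.argmax(st[1:,4]);q=P[l==i][:,:2]
print(st[i],cv2.minAreaRect((q*1000).astype(np.float32)),cv2.boxPoints(cv2.minAreaRect((q*1000).astype(np.float32))))
E
```

```text
2.7917 [-0.7727865  -0.44475172 -0.06127309]
9411 0.05839323599695495
[ 162   65  114  116 4064] ((637.6611938476562, -428.61871337890625), (85.80775451660156, 97.65311431884766), 8.902652740478516) [[ 587.71796 -387.02002]
 [ 602.8304  -483.4967 ]
 [ 687.60443 -470.2174 ]
 [ 672.492   -373.74072]]
```

View pics/w1.png

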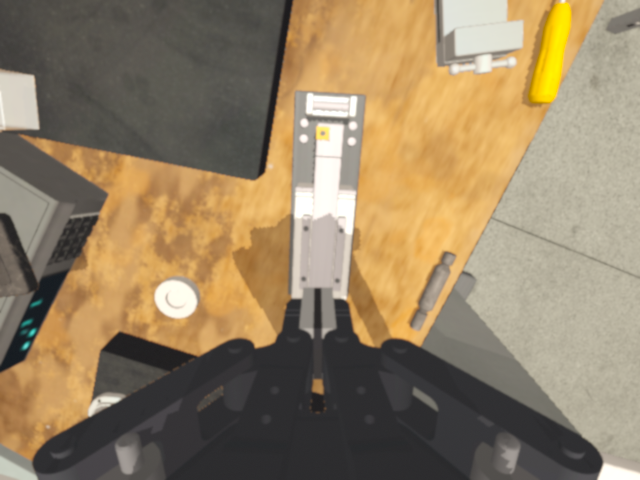

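```bash
python3 - <<'E' 2>/dev/null
from h import *
z=np.load('pics/w1.npz');im=z['im']
g=cv2.resize(im[85:305,270:390],None,fx=5,fy=5,interpolation=cv2.INTER_CUBIC)
g=cv2.rotate(g[:, :],cv2.ROTATE_90_CLOCKWISE)
save(cv2.resize(g[:,300:],(800,600)) ,'crop1.png'); print(g.shape)
gr=cv2.cvtColor(im,cv2.COLOR_RGB2GRAY).astype(int)
print('nose strip',[(r,int(gr[r,326:334].mean())) for r in range(95,165)])
print('deckL',[(r,int(gr[r,299:305].mean())) for r in range(175,210)])
print('deckR',[(r,int(gr[r,346:351].mean())) for r in range(175,210)])
for r in (150,170,178): print(r,gr[r,290:370].tolist())
E
```

```text
(600, 1100, 3)
nose strip [(95, 179), (96, 218), (97, 253), (98, 255), (99, 255), (100, 255), (101, 252), (102, 237), (103, 236), (104, 245), (105, 249), (106, 247), (107, 237), (108, 221), (109, 207), (110, 217), (111, 247), (112, 255), (113, 255), (114, 255), (115, 239), (116, 188), (117, 137), (118, 112), (119, 109), (120, 121), (121, 139), (122, 159), (123, 193), (124, 230), (125, 248), (126, 249), (127, 247), (128, 245), (129, 245), (130, 244), (131, 244), (132, 243), (133, 243), (134, 243), (135, 243), (136, 243), (137, 242), (138, 242), (139, 241), (140, 242), (141, 249), (142, 253), (143, 254), (144, 254), (145, 254), (146, 254), (147, 254), (148, 254), (149, 254), (150, 254), (151, 254), (152, 254), (153, 254), (154, 253), (155, 246), (156, 225), (157, 225), (158, 246), (159, 253), (160, 254), (161, 253), (162, 253), (163, 253), (164, 253)]
deckL [(175, 157), (176, 157), (177, 157), (178, 157), (179, 157), (180, 157), (181, 159), (182, 165), (183, 174), (184, 178), (185, 180), (186, 186), (187, 205), (188, 225), (189, 237), (190, 236), (191, 234), (192, 249), (193, 255), (19
[... 1130 characters left out ...]
 158, 154, 151, 174, 216, 243, 251, 253, 254, 253, 254, 254, 254, 254, 254, 254, 254, 254, 254, 254, 254, 254, 253, 252, 252, 252, 252, 247, 228, 193, 164, 156, 154, 154, 154, 153, 153, 154, 155, 155, 155, 156, 156, 156, 154, 151, 148, 146, 156, 168, 171, 170, 168, 167, 167, 170, 173, 177, 180]
178 [178, 169, 158, 158, 161, 160, 157, 156, 156, 156, 157, 158, 158, 157, 157, 158, 158, 159, 160, 159, 159, 157, 149, 153, 194, 234, 249, 253, 254, 253, 253, 254, 254, 254, 254, 254, 254, 254, 254, 254, 254, 254, 253, 253, 252, 252, 252, 251, 242, 217, 181, 158, 154, 153, 153, 153, 153, 153, 153, 155, 155, 155, 156, 156, 154, 152, 149, 147, 150, 160, 167, 169, 171, 172, 174, 175, 178, 179, 180, 181]
```

View pics/crop1.png

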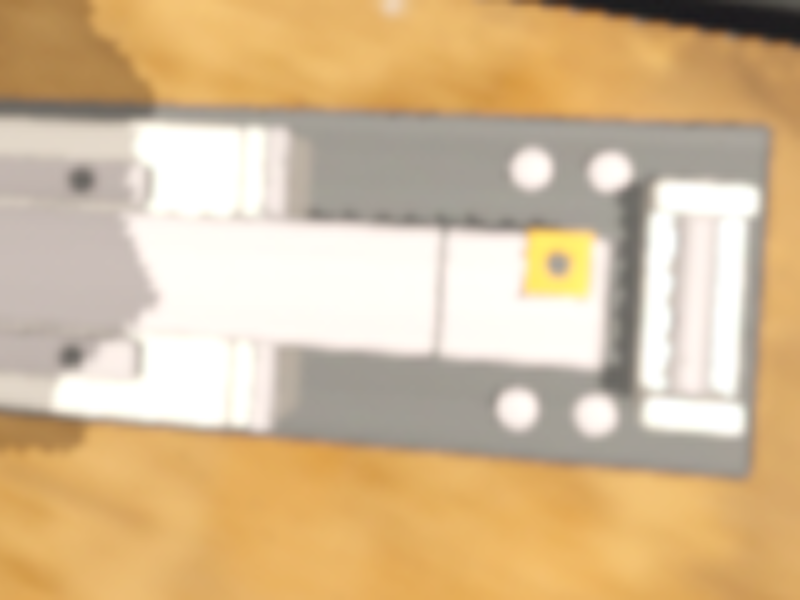

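```bash
python3 - <<'E' 2>/dev/null
from h import *
z=np.load('pics/w1.npz');c={k:z[k] for k in ['intrinsics','dist_coeffs','world_from_camera']}
e=ray([[302,188.8],[348.5,191.2]],.0475,c); r=ray([[314,104.8],[347,106.4]],.041,c)
n=ray([[319,122],[343,123.5]],.066,c)
L=ray([[315.8,150],[314.65,170],[314.1,178]],.066,c);Rr=ray([[341.5,150],[339.9,170],[339.5,178]],.066,c)
base=ray([[297,92.5],[365,95.5],[292,190],[359.5,190]],.008,c)
f=lambda v:np.degrees(np.arctan2(v[1],v[0]))
print('edge',e,f(e[1]-e[0])+0,np.linalg.norm(e[1]-e[0]));print('rest',r,f(r[1]-r[0]))
m=(L+Rr)/2;print('bar mid',m,f(m[0]-m[2]),np.linalg.norm(L-Rr,axis=1))
print('nose',n,f(n[1]-n[0]));print('base',base,f(base[0]-base[2]),f(base[1]-base[3]))
u=m[0]-m[2];u/=np.linalg.norm(u)
print('nose past edge',(n.mean(0)-e.mean(0))@u,'rest past edge',(r.mean(0)-e.mean(0))@u)
t=np.load('pics/top0.npz');ct={k:t[k] for k in c}
g=lambda X,Y:[390+X/6,180+Y*75/360]
# top view: tail corners, nose corners, edge (rod) corners from crop0
for s,p,zz in [('tail',[g(88,250),g(105,298)],.066),('nose',[g(680,87),g(697,138)],.066),('edge',[g(508,100),g(548,212)],.0475),('rest',[g(700,68),g(728,150)],.041)]:
    q=ray(p,zz,ct);print(s,q[:,:2],f(q[1]-q[0]),q.mean(0))
E
```

```text
edge [[ 0.54717627 -0.39367599  0.0475    ]
 [ 0.50586162 -0.40683722  0.0475    ]] -162.3301621253406 0.04336032490022214
rest [[ 0.5625788  -0.46668869  0.041     ]
 [ 0.53470402 -0.47578093  0.041     ]] -161.93463222645892
bar mid [[ 0.5375322  -0.43574022  0.066     ]
 [ 0.53259162 -0.41970465  0.066     ]
 [ 0.53050887 -0.41316632  0.066     ]] -72.71770120748806 [0.02177282 0.02174784 0.02202526]
nose [[ 0.55316498 -0.45397714  0.066     ]
 [ 0.5341202  -0.45989678  0.066     ]] -162.73332672531345
base [[ 0.5830417  -0.47354343  0.008     ]
 [ 0.52034609 -0.4943095   0.008     ]
 [ 0.55599238 -0.38223409  0.008     ]
 [ 0.48979537 -0.40716464  0.008     ]] -73.49869446064457 -70.68066415105002
nose past edge 0.05920847947572998 rest past edge 0.07434586776925703
tail [[ 0.48546508 -0.23594539]
 [ 0.46398178 -0.24113204]] -166.4269868022596 [ 0.47472343 -0.23853872  0.066     ]
nose [[ 0.55309053 -0.45612133]
 [ 0.52973557 -0.46106451]] -168.04947431705827 [ 0.54141305 -0.45859292  0.066     ]
edge [[ 0.55102492 -0.3983354 ]
 [ 0.49913725 -0.41050985]] -166.79549411796344 [ 0.52508108 -0.40442262  0.0475    ]
rest [[ 0.56512378 -0.47492358]
 [ 0.52657673 -0.48332062]] -167.71074063497971 [ 0.54585025 -0.4791221   0.041     ]
```

```bash
cat >> h.py <<'E'
A=np.radians(-72.3); U=np.array([np.cos(A),np.sin(A),0]); V=np.array([-U[1],U[0],0])
EDGE=np.array([.5265,-.4003,.05]); TAIL0=np.array([.4753,-.2373,0])
ORI=down(A+np.pi)
def tp(s,z): p=EDGE+s*U; p[2]=z; return p      # s = along slide direction from edge
def look():
    """bar-top heights in strips of s (edge frame), from wrist depth"""
    c=get_calibration('wrist');im,d=get_image('wrist');P=pts(d,c);s=(P-EDGE)@U;v=(P-EDGE)@V
    ok=(d>0)&(abs(v)<.007)&(P[...,2]>.045)&(P[...,2]<.1)
    out={}
    for a in np.arange(-.17,.06,.02):
        m=ok&(s>a)&(s<a+.02)
        if m.sum()>40: out[round((a+.01)*1000)]=round(float(np.median(P[m][:,2]))*1000,1)
    return out,im
E
python3 - <<'E' 2>/dev/null
from h import *
s0=(TAIL0-EDGE)@U; print('tail s',s0)
movep(tp(s0-.026,.12),ORI)
move_l(tp(s0-.026,.054),feed=.15)
print(observe()['ft_force'],observe()['time_s'])
hit=move_l(tp(s0+.005,.054),feed=.03,max_force=2)
o=observe();print('hit',hit,(o['eef_pos']-EDGE)@U,(o['eef_pos']-EDGE)@V,o['ft_force'],o['time_s'])
h,im=look();print(h);save(im,'p1.png')
E
```

```text
tail s -0.17085031416371962
[ 0.38840172  0.40188468 -0.00959178] 4.2
hit True -0.18052732651896516 -0.0001723092046010279 [ 0.99587459 -0.6067165  -0.69308517] 4.825
{-160: 65.6, -140: 65.6, -120: 65.6, -100: 65.6, -80: 65.6, -60: 65.6}
```

```bash
cat > push.py <<'E'
from h import *
s=(observe()['eef_pos']-EDGE)@U; z=.054
h0=65.6
def push(to,z):
    hit=move_l(tp(to,z),feed=.025,max_force=14)
    o=observe(); f=-o['ft_force']@U
    move_l(tp(to-.002,z),feed=.03)
    return hit,f
first=True
end=s+.086
while s<end:
    s+= .024 if first else .0015
    first=False
    if s+.011>-.100 and z<.06:
        move_l(tp(s-.004,z),feed=.05); z=.0615; move_l(tp(s-.004,z),feed=.05)
    hit,f=push(s,z)
    h,im=look()
    v=[h[k] for k in h if k< -30]; k0=min(h)
    print(round(s*1000,1),hit,f.round(1),k0,h[k0],round(observe()['time_s'],2))
    if hit: break
    if max(v)>h0+2:
        hold(.4); h,im=look(); print(h)
        if max(h[k] for k in h if k<-30)>h0+2: save(im,'tip.png'); break
E
python3 push.py 2>/dev/null
```

```text
-157.0 False 1.9 -160 91.7 6.31
{-160: 90.8, -140: 66.3, -120: 65.6, -100: 65.6, -80: 65.6, -60: 65.6, -40: 65.6}
```

```bash
sed -i 's/^first=True/first=False; s+=.002/; s/v=\[h\[k\] for k in h if k< -30\]; k0=min(h)/v=[h[k] for k in h if s*1000+28<k<-30]; k0=min(k for k in h if k>s*1000+28)/; s/max(h\[k\] for k in h if k<-30)/max(h[k] for k in h if s*1000+28<k<-30)/' push.py; python3 push.py 2>/dev/null
```

```text
-155.5 False 2.1 -120 65.6 7.35
-154.0 False 3.3 -120 65.6 7.94
-152.5 False 2.6 -120 65.6 8.53
-151.0 False 2.9 -120 65.6 9.12
-149.5 False 3.1 -120 65.6 9.72
-148.0 False 2.2 -120 65.6 10.31
-146.5 False 1.4 -100 65.6 10.9
-145.0 False 2.5 -100 65.6 11.49
-143.5 False 1.4 -100 65.6 12.08
-142.0 False 1.9 -100 65.6 12.68
-140.5 False 3.1 -100 65.6 13.27
-139.0 False 2.2 -100 65.7 13.86
-137.5 False 2.1 -100 65.6 14.45
-136.0 False 2.3 -100 65.7 15.04
-134.5 False 2.0 -100 65.8 15.63
-133.0 False 0.9 -100 65.9 16.23
-131.5 False 2.0 -100 66.2 16.82
-130.0 False 0.4 -100 66.4 17.41
-128.5 False 1.7 -100 66.7 18.0
-127.0 False 3.2 -80 67.0 18.59
-125.5 False 2.5 -80 68.9 19.18
{-140: 91.2, -120: 84.6, -100: 74.0, -80: 72.3, -60: 70.6, -40: 68.9, -20: 67.2, 0: 66.0}
```

```bash
python3 - <<'E' 2>/dev/null
from h import *
z=np.load('pics/top0.npz');c={k:z[k] for k in ['intrinsics','dist_coeffs','world_from_camera']}
P=pts(z['d'],c);m=(z['d']>0)&(P[...,1]>-.2)&(P[...,1]<.08)&(P[...,0]>.3)&(P[...,0]<.75)
for a,b in [(.03,.06),(.07,.15),(.15,.25),(.25,.45)]:
    k=P[m&(P[...,2]>a)&(P[...,2]<b)]; print(a,b,len(k),np.percentile(k,[1,99],axis=0).round(3).tolist())
s=(observe()['eef_pos']-EDGE)@U
move_l(tp(s-.02,.054),feed=.08); move_l(tp(s-.02,.15),feed=.2)
p=tp(s-.02,.2); p[0]-=.09
for pt,o in [(p,ORI),([.345,.05,.2],down(-np.pi/2)),([.443,.108,.17],down(-np.pi/2))]:
    print(pt,inverse_kinematics(pt,o))
print(observe()['time_s'])
E
```

```text
0.03 0.06 7007 [[0.424, -0.141, 0.039], [0.696, 0.028, 0.058]]
0.07 0.15 298 [[0.606, -0.017, 0.07], [0.657, 0.029, 0.087]]
0.15 0.25 1712 [[0.526, -0.102, 0.191], [0.745, -0.024, 0.247]]
0.25 0.45 2578 [[0.526, -0.08, 0.254], [0.684, -0.025, 0.376]]
[ 0.39166223 -0.2598047   0.2       ] [-0.75371944 -0.13337809  1.95199286  0.          1.32297789  2.07894993]
[0.345, 0.05, 0.2] [-0.0835005  -0.48570193  2.22064837  0.          1.40664622 -0.0835005 ]
[0.443, 0.108, 0.17] [ 6.58844127e-02 -1.39910110e-01  2.01634975e+00 -4.44089210e-16
  1.26515302e+00  6.58844127e-02]
20.6667
```

```bash
python3 - <<'E' 2>/dev/null
from h import *
p=observe()['eef_pos'].copy(); p[0]-=.09;p[2]=.2
movep(p,ORI); movep([.345,.05,.2],down(-np.pi/2)); movep([.443,.108,.17],down(-np.pi/2)); gripper_to(.05,25)
c=get_calibration('wrist');im,d=get_image('wrist');P=pts(d,c)
print(observe()['time_s'],observe()['eef_pos'])
np.savez('pics/w2.npz',im=im,d=d,**{k:np.array(v) for k,v in c.items()})
near=(d>0)&(np.hypot(P[...,0]-.443,P[...,1]-.115)<.035)
for a,b in [(.044,.06),(.010,.024)]:
    m=near&(P[...,2]>a)&(P[...,2]<b)
    if m.sum()>10:
        q=P[m]; print(m.sum(),np.median(q[:,2]),cv2.minAreaRect((q[:,:2]*1000).astype(np.float32)), q.mean(0), np.median(im[m],0))
v,u=np.where(near&(P[...,2]>.01)); print(u.min(),u.max(),v.min(),v.max())
g=im[max(0,v.min()-25):v.max()+25,u.min()-40:u.max()+40];save(cv2.resize(g,None,fx=4,fy=4,interpolation=cv2.INTER_CUBIC),'w2.png');print(g.shape)
E
```

```text
24.15 [0.44301514 0.10791067 0.17025898]
323 0.04950224147696086 ((444.8910827636719, 120.03478240966797), (14.526838302612305, 14.467963218688965), 83.97570037841797) [0.44484195 0.12073876 0.04918157] [103.  99.  93.]
422 0.015571253952517239 ((444.8353271484375, 119.88540649414062), (16.023759841918945, 34.08730697631836), 83.89994812011719) [0.44448499 0.1213635  0.01573581] [222.  210.  195.5]
166 470 199 479
(306, 384, 3)
```

View pics/w2.png

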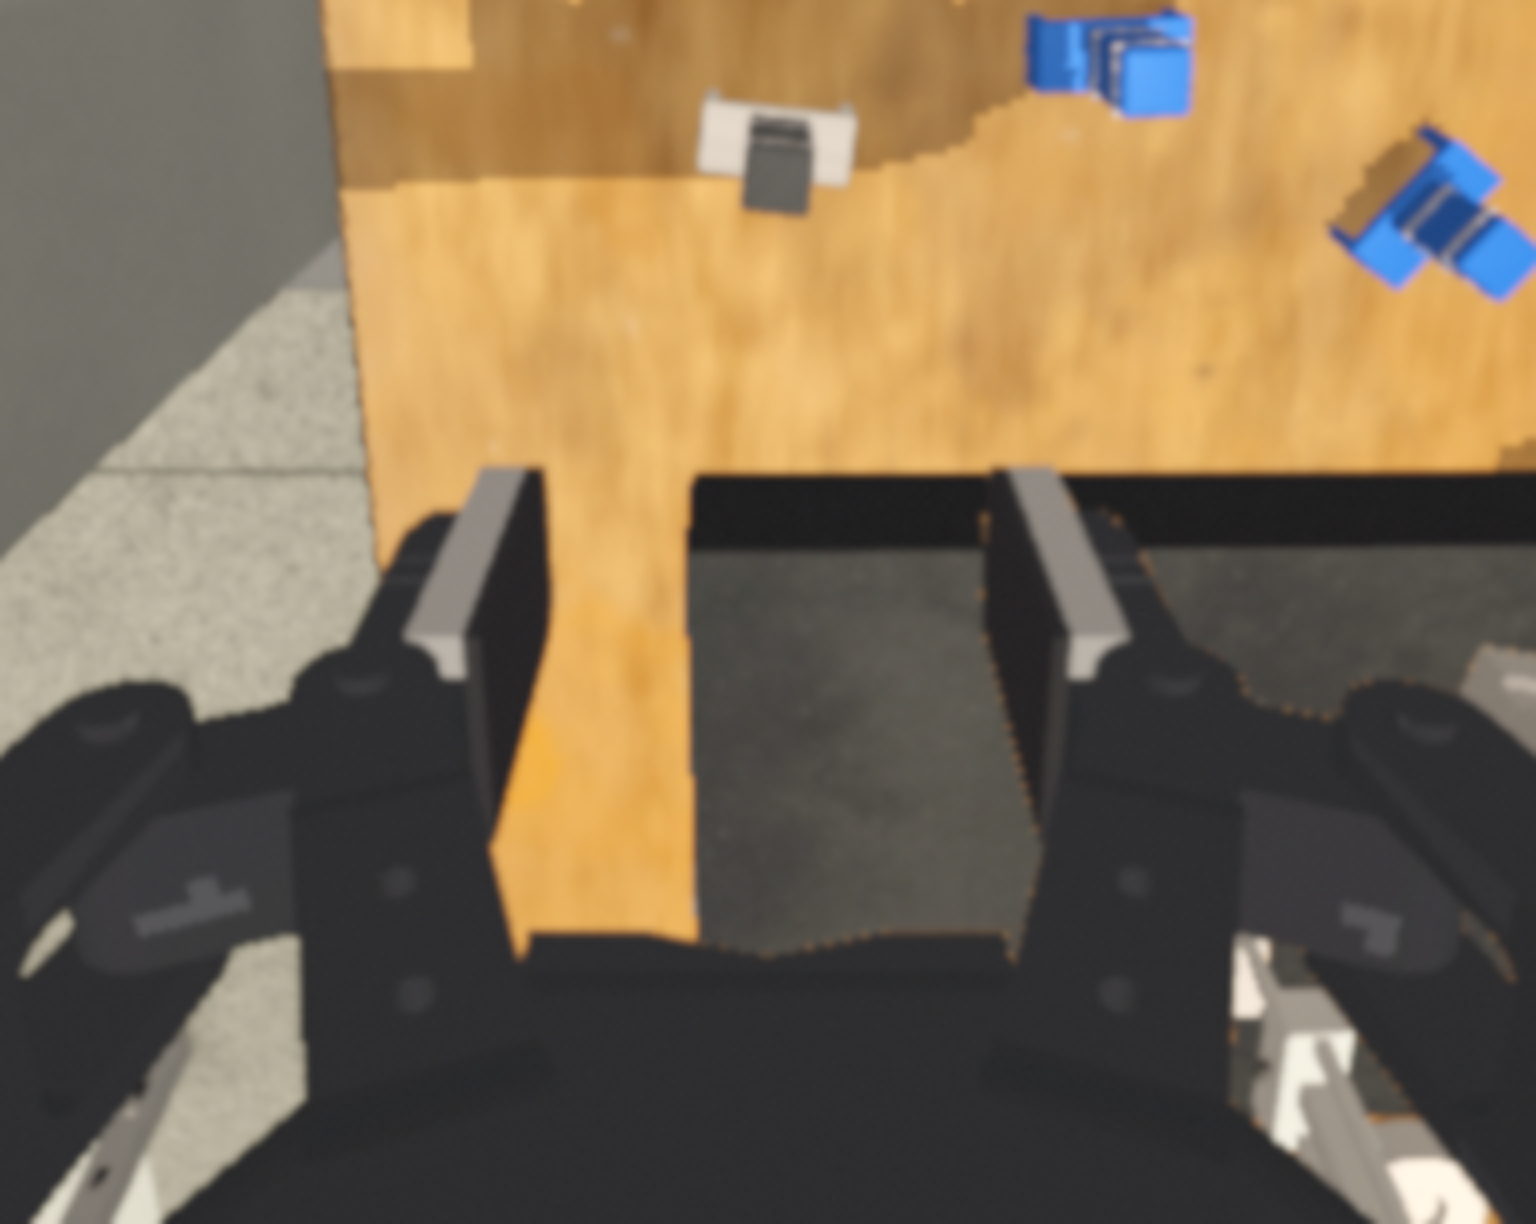

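The enlarged crop shows the aluminium U with the dark post at crop (778,150), clearly different from the two blue ones at (1110,65) and (1420,210). It is the marker, so I'll pick it up and carry it back.

```bash
python3 - <<'E' 2>/dev/null
from h import *
o=down(np.radians(-96.1))
movep([.4449,.120,.09],o)
print(move_l([.4449,.120,.023],feed=.08,max_force=6)); gripper_to(0.0,25)
st=observe();print(st['eef_pos'],st['opening'],st['time_s'])
move_l([.4449,.120,.12],feed=.15); print(observe()['opening'],observe()['ft_force'])
movep([.36,.06,.2],o); movep([.39,-.25,.22],down(A))
p=tp(-.01,.20); print(inverse_kinematics(p,down(A)))
movep(p,down(A))
c=get_calibration('wrist');im,d=get_image('wrist');P=pts(d,c)
np.savez('pics/w3.npz',im=im,d=d,**{k:np.array(v) for k,v in c.items()});save(im,'w3.png')
s=(P-EDGE)@U;v=(P-EDGE)@V
for a in np.arange(-.13,.12,.015):
    m=(d>0)&(s>a)&(s<a+.015)&(abs(v)<.02)&(P[...,2]>.052)&(P[...,2]<.085)
    mb=m&(abs(v)<.008)
    if mb.sum()>20:
        z0=np.median(P[mb][:,2]); mm=m&(abs(P[...,2]-z0)<.003)
        print(round(1000*a+7.5),(1000*z0).round(1),(1000*np.percentile(v[mm],[1,99])).round(1),mm.sum())
print(observe()['time_s'],observe()['eef_pos'])
E
```

```text
False
[0.44527091 0.12005831 0.02347355] 0.01357290321252013 25.9667
0.013698026553207013 [-0.20267448  0.24255096 -0.45916878]
[-0.7618873   0.30856813  1.47974097  0.          1.35328356 -1.07081058]
-108 74.5 [-10.5  11.1] 596
-92 73.5 [-10.1  11.3] 613
-78 72.1 [-10.2  11.6] 578
-62 71.0 [-9.6 11.7] 525
-48 69.6 [-9.8 11.2] 488
-33 68.4 [-9.2 11.5] 462
-18 67.1 [-9.4 11.7] 438
-3 65.9 [-9.3 12. ] 409
13 64.6 [-8.8 12.2] 391
27 63.2 [-9.  12.5] 365
42 62.4 [-8.1 12.6] 96
29.3917 [ 0.52328046 -0.38929213  0.20038512]
```

View pics/w3.png

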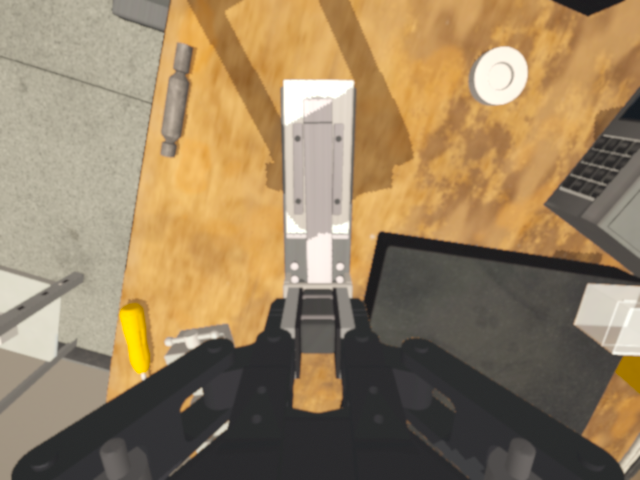

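```bash
python3 - <<'E' 2>/dev/null
from h import *
z=np.load('pics/w3.npz');c={k:z[k] for k in ['intrinsics','dist_coeffs','world_from_camera']};im,d=z['im'],z['d']
gr=cv2.cvtColor(im,cv2.COLOR_RGB2GRAY).astype(int);P=pts(d,c);s=(P-EDGE)@U*1000
for n,cc in [('L',slice(288,301)),('R',slice(337,349))]:
    print(n,[(r,int(gr[r,cc].mean()),round(float(np.median(s[r,cc])),1),round(float(np.median(P[r,cc,2]))*1000,1)) for r in range(224,244)])
g=cv2.resize(im[180:300,270:370],(640,600*120*640//(100*600*1)//1 if 0 else 600),interpolation=cv2.INTER_CUBIC);save(g,'crop3.png')
E
```

```text
L [(224, 243, -12.1, 49.9), (225, 246, -11.1, 49.8), (226, 248, -10.2, 49.9), (227, 251, -9.3, 49.8), (228, 254, -8.4, 50.1), (229, 254, -7.3, 49.4), (230, 255, -5.4, 45.9), (231, 255, -4.2, 45.3), (232, 250, -3.4, 45.7), (233, 224, -3.1, 47.8), (234, 217, -2.5, 49.0), (235, 229, -1.8, 49.8), (236, 232, -0.9, 50.0), (237, 219, 0.1, 49.7), (238, 190, 1.4, 48.6), (239, 159, 15.4, 7.5), (240, 147, 16.5, 7.5), (241, 145, 17.3, 8.2), (242, 145, 18.5, 8.0), (243, 144, 19.6, 7.8)]
R [(224, 247, -12.1, 49.7), (225, 253, -11.2, 49.8), (226, 253, -10.1, 49.3), (227, 253, -9.4, 50.0), (228, 253, -8.4, 49.9), (229, 251, -7.3, 49.3), (230, 251, -5.2, 45.3), (231, 251, -4.4, 45.5), (232, 248, -3.4, 45.5), (233, 223, -2.5, 45.8), (234, 207, -2.3, 48.3), (235, 218, -1.7, 49.4), (236, 230, -0.7, 49.1), (237, 227, 0.0, 49.8), (238, 206, 1.3, 48.8), (239, 174, 15.4, 7.3), (240, 151, 16.1, 8.5), (241, 147, 17.3, 8.1), (242, 147, 18.4, 8.0), (243, 146, 19.5, 8.0)]
```

View pics/crop3.png

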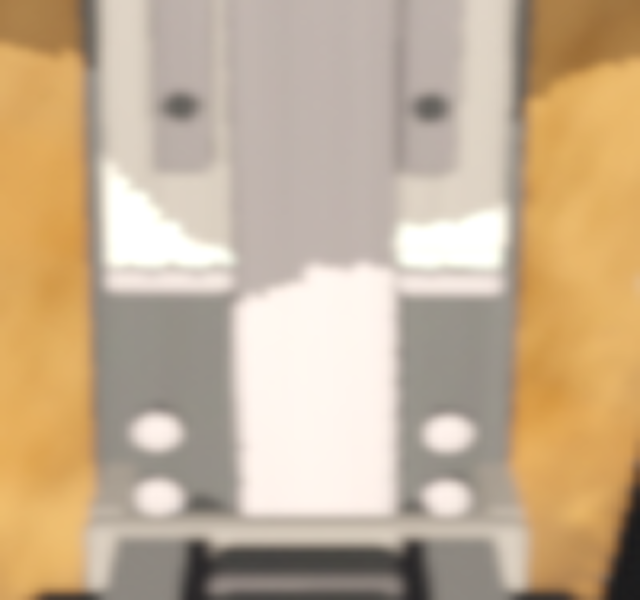

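```bash
cat > place.py <<'E'
from h import *
t=np.radians(4.9);B=A+.011;u=np.array([np.cos(B),np.sin(B),0]);w=np.array([-u[1],u[0],0]);n=np.sin(t)*u+np.cos(t)*np.array([0,0,1])
R=np.c_[-n,w,np.cross(-n,w)];ori=Ro.from_matrix(R).as_euler('xyz')
seat=EDGE+.0008*U+.0014*V; seat[2]=.0655
T=seat+.0115*n
E
python3 - <<'E' 2>/dev/null
from place import *
movep(T+.045*n,ori); move_l(T+.006*n,feed=.06); hold(.3)
f0=observe()['ft_force']
hit=move_l(T-.003*n,feed=.01,max_force=1.5)
o=observe();print(hit,(o['eef_pos']-T)@n*1000,(o['eef_pos']-T)@U*1000,(o['eef_pos']-T)@V*1000,o['ft_force']-f0,o['time_s'])
c=get_calibration('wrist');im,d=get_image('wrist');P=pts(d,c);s=(P-EDGE)@U;v=(P-EDGE)@V
save(im,'w4.png')
for a in np.arange(-.12,-.02,.02):
    m=(d>0)&(abs(v)<.008)&(s>a)&(s<a+.02)&(P[...,2]<.09)
    if m.sum()>20: print(round(a*1000+10),np.median(P[m][:,2])*1000)
E
```

```text
True 0.38748643739467864 0.0006280369082789328 -0.000483506177762214 [ 0.372542   -1.42423594  3.55159137] 31.5083
-110 74.43774321825269
-90 73.01211581706593
-70 71.31545352064737
-50 69.70819459531397
-30 67.9798665124692
```

View pics/w4.png

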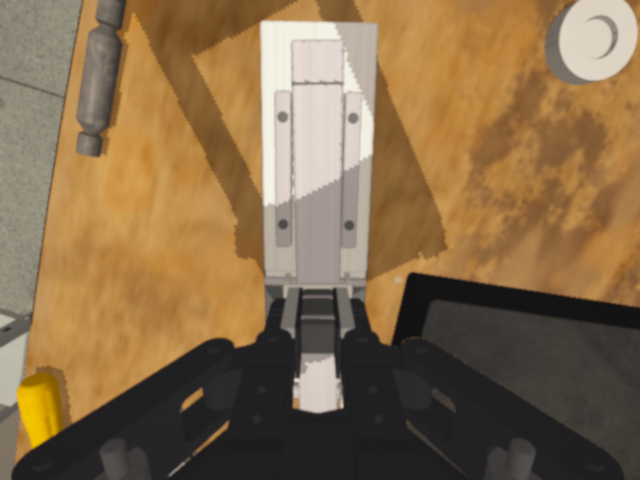

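The marker touched down 0.4 mm above the predicted seat height, so it is astride the bar and not standing on a leg. The bar is still tipped. Releasing now.

```bash
python3 - <<'E' 2>/dev/null
from place import *
gripper_to(.03); hold(.2)
p=observe()['eef_pos']; move_l(p+.07*n,feed=.08); 
p=tp(-.03,.19); movep(p,down(A)); hold(.2)
c=get_calibration('wrist');im,d=get_image('wrist');P=pts(d,c);s=(P-EDGE)@U*1000;v=(P-EDGE)@V*1000;z=P[...,2]*1000
print(observe()['time_s'])
for a in range(-120,70,20):
    m=(d>0)&(abs(v-1)<7)&(s>a)&(s<a+20)&(z<130)&(z>45)
    if m.sum()>20: print(a+10,np.median(z[m]).round(1))
for lo,hi in [(92,110),(66.5,72)]:
    m=(d>0)&(abs(s)<20)&(abs(v)<25)&(z>lo)&(z<hi)
    if lo<80: m&=(abs(s-1)<12)
    q=np.c_[s[m],v[m]].astype(np.float32); print(m.sum(),np.median(z[m]),q.mean(0),cv2.minAreaRect(q))
g=im[120:320,200:440];save(cv2.resize(g,(720,600),interpolation=cv2.INTER_CUBIC),'fin.png')
E
```

```text
33.6833
-110 74.3
-90 73.2
-70 71.5
-50 69.9
-30 68.2
-10 77.0
10 103.2
30 62.7
50 61.4
70 59.7
433 102.92863077792211 [1.3729681 1.231918 ] ((3.1775050163269043, 1.4414763450622559), (14.171676635742188, 15.194642066955566), 89.5657730102539)
545 69.4074952464413 [-1.4893132  1.1167063] ((-1.091400146484375, 1.1541786193847656), (19.851093292236328, 33.713531494140625), 1.3749431371688843)
```

View pics/fin.png

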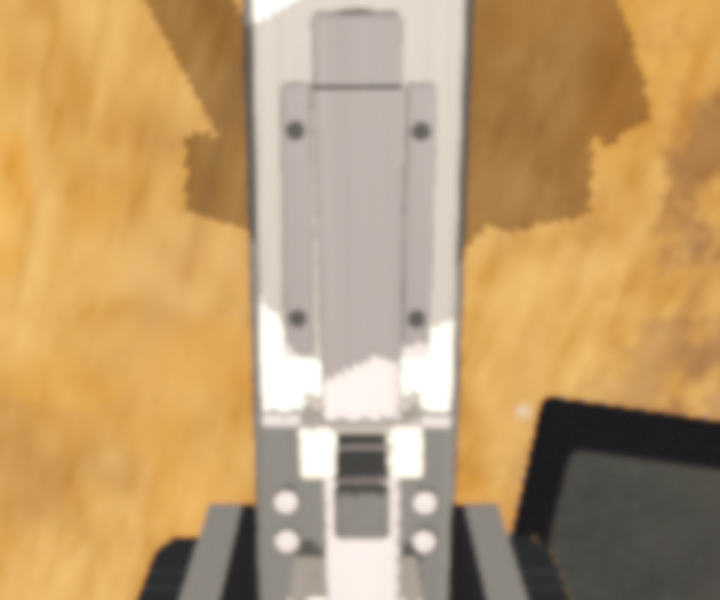

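```bash
python3 - <<'E' 2>/dev/null
from h import *
job_done(); print(observe()['time_s'])
E
```

```text
the job is handed in; nothing more can be done
the job is handed in; nothing more can be done
```

The bar is tipped on the nose rest with the saddle marker seated astride it above the edge. I handed the job in at about 34 s of the 72 s limit; no verdict was reported.

**Tipping the bar:** I pushed the tail with shut fingers, first 24 mm in one slow stroke. After that I went in 1.5 mm steps, backing off after each to check the tilt by depth camera. It tipped by itself with its middle roughly at the edge. The top face rises 1.7 mm per 20 mm, which is about 4.9°, and it stayed tipped through the marker placing.

**Placing the marker:** I took the aluminium marker with the dark post, left the blue look-alikes alone, and set it down tilted to match the bar.

**Last checks:**
- **Tilt:** the bar is still tipped after release, at about 0.085 rad.
- **Marker along the bar:** its seat is about 0.5 mm from the edge line, where 6 mm is allowed.
- **Marker across the bar:** it is within about 0.3 mm of the bar's centreline.
- **Marker height:** the seat is about 65 mm up, level with the bar's top face, so it is seated. I did not measure its angle separately.

**Problems and limits:**
- My first tip detection was a false alarm because it measured the fingers instead of the bar. I corrected the measured area and carried on.
- A later camera view put the edge about 0.5 mm and the bar's centreline about 1.4 mm off my first estimate. I placed the marker by the later view.
- The nose-rest force can't be measured directly. Given the 1.5 mm step size I expect about 0.2 N, against the 0.7 N limit.
- I did not re-measure the bystanders. I avoided them by route and saw no contact.
- One picture I viewed came out larger than 800 x 600. I viewed 9 pictures in all.

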